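# Roll the dessert case shut

## Task

Two roll-top dessert cases stand open on the counter. Roll the slatted cover of the one that holds the dessert with the green pistachio topping down until it is fully shut, and let go of it. Leave the cover of the other case, with the dark chocolate dessert, as it stands, and do not disturb the pistachio dessert.

Things in the scene. Friction and masses are not known exactly. Their poses are not given: they have to be found in the camera images.
- cover_a (a joint): roll in rad of the slatted wooden cover of the case with the pistachio dessert: 0 fully shut (front edge down on the low front wall, at a stop), 1.45 fully rolled back. The slats turn as one about a level axis, side to side through the case's middle (brass discs on its ends), 50 mm above the counter. Friction holds it where it is left; 1 to 5 N at the handle move it.
- cover_a_grip (a point): centre of its handle, a dark steel bar 18 mm thick, 36 mm long, parallel to the roll axis, 141 mm from it, 24 mm clear of the slats on a mid stem. Pinched by its flat ends from above, it pivots in the grip. Frame turns with the cover: y along the axis, to the left; the axis is at x +137.9, z -29.3 mm. At joint 0: z up, x into the case, bar 79 mm high, at the front; opening, it rises to 190 mm and back.
- cover_b_grip (a point): the same point on the like cover of the other case, with the dark chocolate dessert. The cases look alike and stand either way round, 45 mm or more apart, fixed: wood, 238 mm deep, 160 wide, 169 high, D-shaped ends, fronts facing the robot within 10 degrees.
- pistachio: white dessert cup with green pistachio topping, 78 mm wide, 75 mm high (solid to 86 mm wide, 90 mm high at the rim), loose, upright on the 12 mm thick floor of its case, clear of the cover; origin at the centre of its underside, z up.

How it is judged:
By the outcome, as a careful person would: the job done as asked, in the order asked, and still so for the second after the job is handed in, with the robot touching nothing.
It also fails if it takes over 35 s, if anything falls off the work surface, if the arm or the gripper's body presses on something with over 40 N, if the wrist force passes 120 N, or if a joint passes its speed limit or range.

## Robot

A 6-joint arm with a two-finger parallel gripper is mounted at the origin on a cart in front of the work surface, level with it; the furniture and walls round the work are solid. World frame = base frame: x ahead of the robot, y to its left, z up, the work surface at z = 0. Lengths are in m, angles in rad, forces in N, time in s.
With the tool pointing down it reaches from about 0.35 to 0.975 m from the base axis. Payload 17.4 kg.
Tool frame: the origin (TCP) lies midway between the tips of the shut fingers; the grasp point (between the pads) lies 19 mm behind it; z points along the fingers, y is the direction in which the jaws open and shut (so a half turn about z gives the same grasp; the last joint's range is limited). The gripper opens to 85 mm and grips with 20 to 120 N. Pads are 22 mm wide; open, the fingers measure 114 mm over their backs; the gripper's body (76 mm by 85 mm) begins 54 mm behind the grasp point. The pads swing forward as they close: fully open they stand 13 mm farther back than shut.
Start: joints at [-1.295, 0.116, 1.442, -0, 1.584, -0.038], TCP at [0.208, -0.642, 0.231] pointing down, gripper open.
Joint ranges: [-2.83, 2.83], [-0.83, 2.19], [0.07, 2.5], [-1.14, 4.28], [0.01, 3], [-2.97, 2.97]. Speed limits (rad/s): [1.89, 1.89, 2.22, 3.14, 3.14, 3.14].

## Interface

Orientations are given as [roll, pitch, yaw] about the fixed x, y, z axes, in that order (R = Rz(yaw) Ry(pitch) Rx(roll)).
In Python, from bench import * gives the robot as it stands.
- The arm moves only by the tool step_arm, never from a script. Its argument "rows" is a list of rows, each an object with "jaw": the finger opening in m, from 0 to 0.0854; "linear": the shift along the world's x, y, z in m, a list of three; "delta_rot": the turn, a rotation vector about the world's x, y, z in degrees, a list of three. A call has 1 to 20 rows; each row is the pose to reach, as a shift and turn from the pose measured when the call began; what a row does not reach only later rows make up. A row lasts 1/8 s, in which the tool goes at most 62.5 mm and 10.7 degrees, less where a joint would pass 70% of its speed; a pose out of reach is approached as far as the arm can. A call with a gripper value outside its range is refused whole. The fingers move at their own pace and stop on an object; "force" is the grip in N (left out, the last holds). Time passes only in rows, so rows that repeat a pose let the fingers close. It gives the time, the measured TCP pose, the force and the opening at its end, in the units of the state.
- read_state(): the state, without advancing time (a new reading comes with each control period).
- get_image(name): name is "scene" or "top" or "wrist"; returns a dict with "img" (420x560x3 uint8, red, green, blue), "mtx" (3x3 intrinsics, pixels), "T" (4x4, takes a point from camera to world coordinates). Camera axes: x right, y up, looking along -z (the intrinsics and any distortion apply to the point x, -y, -z); pixel columns grow to the right and rows downward; lengths in m; the calibration is good to about 2 mm. A picture is of the moment at which its call begins. There is no depth.
- close_job(): hands the job in, once; it reports no verdict.
The state is a dict: "t": time; "joints": joint angles; "joint_velocities": joint speeds; "joint_torque": joint torques, N m; "position": TCP position; "tcp_rot": TCP orientation; "ft_force": force on the tool from outside, world axes, zero at the start; "moment": the same for the moment, N m; "opening": finger opening in m.
Only numpy, scipy, OpenCV 4.12 (cv2) and the standard library are available. Lean on these libraries where they do the work, as an engineer would, in place of code of your own. Each camera call takes 0.05 s, during which the arm holds its last target. There are 200 camera calls.

## Working session

There is one attempt and no reset: what is moved stays moved. The work goes in short steps, Python scripts to look and compute and a tool call to move; the robot and the scene stay as the last step left them, time stands still between calls to the robot, and variables do not carry over. Pictures are saved under pics/ and viewed, about 8 in all and at most 12, crops included, and the job is handed in when it is done.

Besides the shell and the picture viewer there is one more tool, called after "Emit:" by a JSON object that holds its "op" and its "data". step_arm: Moves the arm, as the interface text tells. Its arguments: {"type":"object","properties":{"rows":{"type":"array","items":{"type":"object","properties":{"jaw":{"type":"number"},"linear":{"type":"array","items":{"type":"number"}},"delta_rot":{"type":"array","items":{"type":"number"}}}}},"force":{"type":"number"}},"required":["rows"]}

```bash
mkdir -p pics; python3 - <<'E'
from bench import *
import cv2,numpy as np
for n in ["scene","top"]:
    d=get_image(n); cv2.imwrite(f"pics/{n}0.png",d["img"][:,:,::-1]); np.savez(f"pics/{n}0.npz",**d)
    print(n,d.keys(),np.round(d["mtx"],1).tolist(),np.round(d["T"],3).tolist())
print(read_state())
E
```

```text
scene dict_keys(['img', 'mtx', 'T']) [[391.4, 0.0, 280.3], [0.0, 391.4, 208.4], [0.0, 0.0, 1.0]] [[-0.424, -0.772, 0.474, 0.937], [0.906, -0.367, 0.212, 0.18], [0.01, 0.519, 0.854, 0.787], [0.0, 0.0, 0.0, 1.0]]
top dict_keys(['img', 'mtx', 'T']) [[380.9, 0.0, 282.1], [0.0, 380.9, 206.9], [0.0, 0.0, 1.0]] [[0.296, 0.884, -0.363, 0.233], [-0.955, 0.27, -0.121, -0.092], [-0.009, 0.382, 0.924, 0.878], [0.0, 0.0, 0.0, 1.0]]
{'t': 0.1, 'joints': array([-1.29477947e+00,  1.16467505e-01,  1.44221581e+00, -2.00602668e-05,
        1.58396043e+00, -3.77994172e-02]), 'joint_velocities': array([ 0.00058365, -0.00152118, -0.00186068, -0.00066025,  0.00111753,
        0.00037764]), 'joint_torque': array([ 1.66670347e-03, -7.33667850e+01, -6.33788967e+01,  1.35118847e-05,
        5.25689000e-03,  4.46317995e-05]), 'position': array([ 0.20830813, -0.641882  ,  0.23060533]), 'tcp_rot': array([-3.14054155e+00, -1.96768821e-05,  3.13816010e-01]), 'ft_force': array([-0.14880487, -0.04676881, -0.6505456 ]), 'moment': array([ 0.00096678,  0.02825801, -0.021181  ]), 'opening': 0.0852967740835682}
```

View pics/scene0.png

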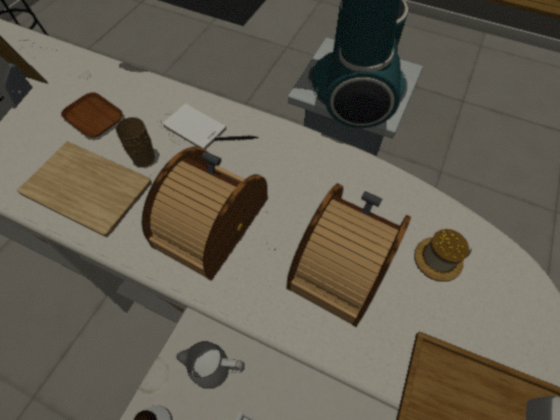

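View pics/top0.png

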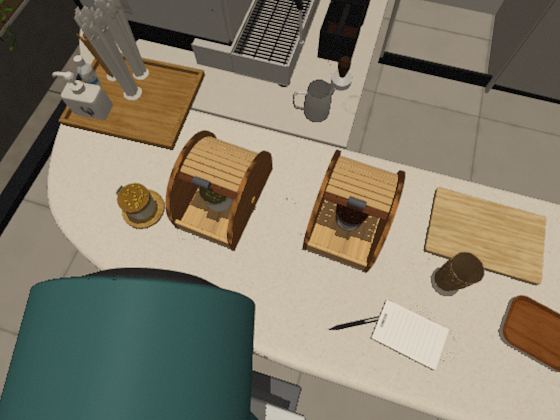

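The top view shows two open cases. The left one, near (215,190), seems to hold green with its handle at (201,182). The right one, near (355,205), looks dark with its handle at (357,203). In the scene view the handles are at (371,200) and (210,160). I'll zoom in to confirm.

```bash
python3 - <<'E'
import cv2,numpy as np
t=cv2.imread("pics/top0.png");s=cv2.imread("pics/scene0.png")
r=lambda i,x,y,w,h,k:cv2.convertScaleAbs(cv2.resize(i[y:y+h,x:x+w],None,fx=k,fy=k,interpolation=cv2.INTER_CUBIC),alpha=1.5)
a=r(t,155,120,125,140,3);b=r(s,280,170,140,140,3)
cv2.imwrite("pics/c1.png",np.hstack([a,b]))
E
```

```text
(no output)
```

View pics/c1.png

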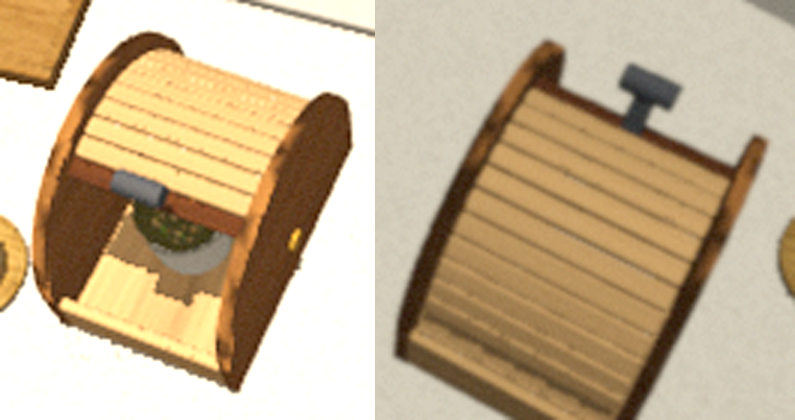

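The crop confirms it: the left case in the top view (+y side) holds the green topping. Its handle is at about (201,183) in top and (372,199) in scene, and a brass disc is at (253,199) in top. Next I'll triangulate.

```bash
cat >h.py <<'E'
import numpy as np
def ray(d,p):
    K,T=d["mtx"],d["T"]; v=np.linalg.inv(K)@[p[0],p[1],1]; v=T[:3,:3]@(v*[1,-1,-1]); return T[:3,3],v/np.linalg.norm(v)
def onz(d,p,z):
    o,v=ray(d,p); return o+v*(z-o[2])/v[2]
def tri(*L):
    A=0;b=0
    for d,p in L:
        o,v=ray(d,p);M=np.eye(3)-np.outer(v,v);A=A+M;b=b+M@o
    x=np.linalg.solve(A,b); return x
def proj(d,X):
    T=d["T"];c=T[:3,:3].T@(np.asarray(X)-T[:3,3]);q=d["mtx"]@(c*[1,-1,-1]);return q[:2]/q[2]
E
python3 - <<'E'
from h import *
import cv2
t=np.load("pics/top0.npz");s=np.load("pics/scene0.npz")
def blob(d,x0,y0,x1,y1):
    i=d["img"][y0:y1,x0:x1].astype(int);m=((i[...,2]>i[...,0]-2)&(i.sum(2)<330)&(i.sum(2)>60)).astype(np.uint8)
    m=cv2.morphologyEx(m,cv2.MORPH_OPEN,np.ones((3,3)))
    n,l,st,c=cv2.connectedComponentsWithStats(m);k=1+st[1:,4].argmax();print(st[k]);r=cv2.minAreaRect(np.argwhere(l==k)[:,::-1].astype(np.float32));print(r)
    return c[k]+[x0,y0]
pt=blob(t,188,172,216,194);ps=blob(s,355,185,385,208);print(pt,ps)
X=tri((t,pt),(s,ps));print("bar",X,proj(t,X),proj(s,X))
X=tri((t,(201.3,183)),(s,(371.7,198.7)));print("bar man",X,proj(t,X),proj(s,X))
ends_t=[(155+115/3,120+181/3),(155+164/3,120+198/3)]
es=[(280+(679-375)/3,170+95/3),(280+(625-375)/3,170+75/3)]
for a in ends_t: print("end",onz(t,a,X[2]))
for a in es: print("end s",onz(s,a,X[2]))
print("disc R",onz(t,(155+295/3,120+238/3),.05))
for p in [(62,320),(236,390)]: print("corner",onz(t,(155+p[0]/3,120+p[1]/3),0))
E
```

```text
Traceback (most recent call last):
ValueError: attempt to get argmax of an empty sequence
```

```bash
python3 - <<'E'
from h import *
import cv2
t=np.load("pics/top0.npz");s=np.load("pics/scene0.npz")
X=tri((t,(201.3,183)),(s,(371.7,198.7)));print("bar man",X,proj(t,X),proj(s,X))
et=[(155+115/3,120+181/3),(155+164/3,120+198/3)]
es=[(280+(679-375)/3,170+95/3),(280+(625-375)/3,170+75/3)]
for a in et: print("end",onz(t,a,X[2]))
for a in es: print("end s",onz(s,a,X[2]))
print("disc R",onz(t,(155+295/3,120+238/3),.05))
for p in [(62,320),(236,390)]: print("corner",onz(t,(155+p[0]/3,120+p[1]/3),0))
print("wall top inner scene? corner back", [onz(s,(280+(p[0]-375)/3,170+p[1]/3),0) for p in [(398,358)]])
print(t["img"][183,196:208].tolist())
E
```

```text
bar man [0.50888963 0.17305391 0.18070299] [201.32031933 183.00113053] [371.7225421 198.6992479]
end [0.50976628 0.19097826 0.18070299]
end [0.50753603 0.15427166 0.18070299]
end s [0.5074805  0.19109286 0.18070299]
end s [0.50778752 0.15638165 0.18070299]
disc R [0.55653448 0.08818969 0.05      ]
corner [0.4513556  0.25750208 0.        ]
corner [0.43746375 0.1013057  0.        ]
wall top inner scene? corner back [array([0.67294179, 0.08249086, 0.        ])]
[[64, 63, 61], [72, 72, 68], [75, 74, 70], [79, 75, 72], [82, 77, 77], [86, 81, 80], [87, 84, 82], [87, 87, 83], [89, 87, 84], [92, 89, 86], [87, 85, 83], [91, 88, 87]]
```

```bash
cat >>h.py <<'E'
from scipy.spatial.transform import Rotation as Ro
AX=np.array([.563,.1685,.05]);YAW=np.radians(-4.5)
def target(th,tilt,off):  # th: bar angle deg above horizontal; tilt deg; off TCP beyond bar centre
    t=np.radians(th);xin=np.array([np.cos(YAW),np.sin(YAW),0])
    bar=AX-.141*np.cos(t)*xin+[0,0,.141*np.sin(t)]
    R=Ro.from_euler('xyz',[np.pi,np.radians(-tilt),YAW]); return bar+off*R.apply([0,0,1]),R
def delta(st,p,R):
    D=R*Ro.from_euler('xyz',st["tcp_rot"]).inv(); return np.round(p-st["position"],4),np.round(np.degrees(D.as_rotvec()),1)
E
python3 - <<'E'
from bench import *
from h import *
st=read_state()
for o in (-.08,.017): p,R=target(67.5,12,o);print(p,delta(st,p,R))
E
```

```text
[0.49262631 0.17403853 0.25851882] (array([0.2843, 0.8159, 0.0279]), array([  1.4, -12. , -22.4]))
[0.51273157 0.17245621 0.1636385 ] (array([ 0.3044,  0.8143, -0.067 ]), array([  1.4, -12. , -22.4]))
```

Emit:
{"op": "step_arm", "data": {"force": 40, "rows": [{"jaw":0.085,"linear":[0.0,0.02,0.05],"delta_rot":[0,0,0]},{"jaw":0.085,"linear":[0.02,0.06,0.1],"delta_rot":[0,0,0]},{"jaw":0.085,"linear":[0.04,0.115,0.1],"delta_rot":[0,0,0]},{"jaw":0.085,"linear":[0.06,0.17,0.1],"delta_rot":[0,0,-2]},{"jaw":0.085,"linear":[0.08,0.225,0.1],"delta_rot":[0,0,-4]},{"jaw":0.085,"linear":[0.1,0.28,0.1],"delta_rot":[0,0,-6]},{"jaw":0.085,"linear":[0.12,0.335,0.1],"delta_rot":[0,0,-8]},{"jaw":0.085,"linear":[0.14,0.39,0.1],"delta_rot":[0.2,-2,-10]},{"jaw":0.085,"linear":[0.16,0.445,0.1],"delta_rot":[0.4,-4,-12]},{"jaw":0.085,"linear":[0.18,0.5,0.1],"delta_rot":[0.6,-6,-14]},{"jaw":0.085,"linear":[0.2,0.555,0.1],"delta_rot":[0.8,-8,-16]},{"jaw":0.085,"linear":[0.22,0.61,0.1],"delta_rot":[1,-10,-18]},{"jaw":0.085,"linear":[0.24,0.665,0.1],"delta_rot":[1.2,-11,-20]},{"jaw":0.085,"linear":[0.255,0.72,0.1],"delta_rot":[1.4,-12,-22.4]},{"jaw":0.085,"linear":[0.27,0.775,0.1],"delta_rot":[1.4,-12,-22.4]},{"jaw":0.085,"linear":[0.284,0.816,0.08],"delta_rot":[1.4,-12,-22.4]},{"jaw":0.085,"linear":[0.284,0.816,0.03],"delta_rot":[1.4,-12,-22.4]},{"jaw":0.085,"linear":[0.284,0.816,0.028],"delta_rot":[1.4,-12,-22.4]},{"jaw":0.085,"linear":[0.284,0.816,0.028],"delta_rot":[1.4,-12,-22.4]}]}}

```text
t: 2.48
position: [0.4925, 0.1738, 0.2604]
tcp_rot: [-3.14, -0.211, -0.079]
ft_force: [0.2, -0.6, 1.0]
opening: 0.085
```

```bash
python3 - <<'E'
from bench import *
from h import *
import cv2
d=get_image("wrist");np.savez("pics/w1.npz",**d)
im=d["img"][:,:,::-1].copy()
u=np.array([-np.sin(YAW),np.cos(YAW),0])
b,_=target(67.5,12,0)
pts=[proj(d,b+k*.018*u) for k in(-1,0,1)];print(b,pts)
for p in pts: cv2.circle(im,tuple(int(v) for v in p),2,(0,0,255),-1)
cv2.imwrite("pics/w1.png",im);st=read_state();print(st["t"],st["position"],st["tcp_rot"])
E
```

```text
[0.50920797 0.17273352 0.18026701] [array([301.6506904 , 215.86620995]), array([277.95387833, 215.85394698]), array([254.25915761, 215.84168509])]
2.525 [0.4927536  0.17379435 0.26105513] [-3.13982468 -0.2119192  -0.07957248]
```

View pics/w1.png

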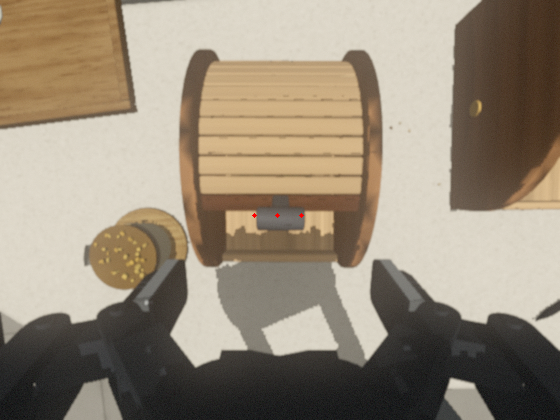

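The wrist view shows the bar centred at about (281,218), against a predicted (278,216). The yaw matches and the slats lie level. I'll correct by 2 mm toward −y and 1 mm toward −x, then descend and pinch.

```bash
sed -i 's/^AX=.*;Y/AX=np.array([.562,.1665,.05]);Y/' h.py; python3 - <<'E'
from bench import *
from h import *
st=read_state()
p,R=target(67.5,12,.017);print(delta(st,p,R))
E
```

```text
(array([ 0.019 , -0.0033, -0.0974]), array([-0.1,  0.1,  0. ]))
```

Emit:
{"op": "step_arm", "data": {"force": 40, "rows": [{"jaw":0.085,"linear":[0.006,-0.003,-0.03],"delta_rot":[0,0,0]},{"jaw":0.085,"linear":[0.012,-0.003,-0.06],"delta_rot":[0,0,0]},{"jaw":0.085,"linear":[0.017,-0.003,-0.085],"delta_rot":[0,0,0]},{"jaw":0.085,"linear":[0.019,-0.003,-0.097],"delta_rot":[0,0,0]},{"jaw":0.085,"linear":[0.019,-0.003,-0.097],"delta_rot":[0,0,0]},{"jaw":0.045,"linear":[0.019,-0.003,-0.097],"delta_rot":[0,0,0]},{"jaw":0.045,"linear":[0.019,-0.003,-0.097],"delta_rot":[0,0,0]},{"jaw":0.045,"linear":[0.019,-0.003,-0.097],"delta_rot":[0,0,0]}]}}

```text
t: 3.52
position: [0.5119, 0.1709, 0.1646]
tcp_rot: [-3.14, -0.213, -0.08]
ft_force: [0.4, 0.4, -0.7]
opening: 0.0449
```

```bash
python3 - <<'E'
from bench import *
import cv2
d=get_image("wrist");cv2.imwrite("pics/w2.png",d["img"][:,:,::-1])
st=read_state();print(st["t"],st["position"],st["ft_force"],st["opening"])
E
```

```text
3.575 [0.51182737 0.17085649 0.16446333] [-0.64644243 -1.3184431   0.39351021] 0.04533925278610804
```

View pics/w2.png

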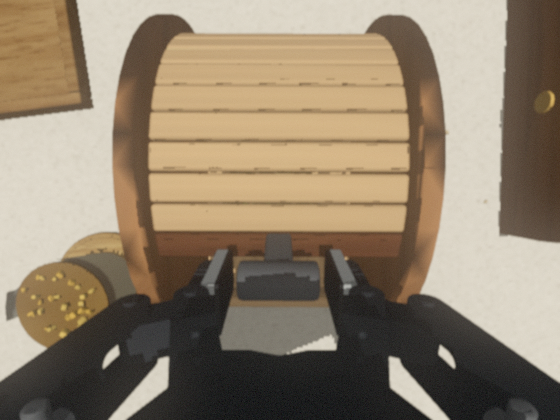

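The bar (278,281) sits centred between the pads. I'll pinch it and work out the arc increments.

Emit:
{"op": "step_arm", "data": {"force": 40, "rows": [{"jaw":0.03,"linear":[0,0,0],"delta_rot":[0,0,0]},{"jaw":0.03,"linear":[0,0,0],"delta_rot":[0,0,0]},{"jaw":0.03,"linear":[0,0,0],"delta_rot":[0,0,0]}]}}

```text
t: 3.95
position: [0.5118, 0.1711, 0.1647]
tcp_rot: [-3.139, -0.213, -0.079]
ft_force: [-1.7, 4.6, 2.5]
opening: 0.0357
```

```bash
python3 - <<'E'
from bench import *
from h import *
st=read_state();print(st["position"],st["ft_force"],st["opening"])
p0,_=target(67.5,12,0)
for th in [65,62,59,55,51,47,43,39,35,31,27,23,20,17,14.5,12,10.5]:
    p,_=target(th,12,0);print(th,np.round(p-p0,4).tolist())
E
```

```text
[0.51184544 0.17112054 0.16470975] [-1.70887448  4.57814739  2.49406155] 0.03569035599641261
65 [-0.0056, 0.0004, -0.0025]
62 [-0.0122, 0.001, -0.0058]
59 [-0.0186, 0.0015, -0.0094]
55 [-0.0268, 0.0021, -0.0148]
51 [-0.0347, 0.0027, -0.0207]
47 [-0.0421, 0.0033, -0.0271]
43 [-0.049, 0.0039, -0.0341]
39 [-0.0554, 0.0044, -0.0415]
35 [-0.0614, 0.0048, -0.0494]
31 [-0.0667, 0.0052, -0.0576]
27 [-0.0715, 0.0056, -0.0663]
23 [-0.0756, 0.0059, -0.0752]
20 [-0.0783, 0.0062, -0.082]
17 [-0.0806, 0.0063, -0.089]
14.5 [-0.0823, 0.0065, -0.095]
12 [-0.0837, 0.0066, -0.101]
10.5 [-0.0844, 0.0066, -0.1046]
```

Gripped at 35.7 mm. I'll roll the first half and check the forces.

Emit:
{"op": "step_arm", "data": {"rows": [{"jaw":0.03,"linear":[-0.0056,0.0004,-0.0025],"delta_rot":[0,0,0]},{"jaw":0.03,"linear":[-0.0122,0.001,-0.0058],"delta_rot":[0,0,0]},{"jaw":0.03,"linear":[-0.0186,0.0015,-0.0094],"delta_rot":[0,0,0]},{"jaw":0.03,"linear":[-0.0268,0.0021,-0.0148],"delta_rot":[0,0,0]},{"jaw":0.03,"linear":[-0.0347,0.0027,-0.0207],"delta_rot":[0,0,0]},{"jaw":0.03,"linear":[-0.0421,0.0033,-0.0271],"delta_rot":[0,0,0]},{"jaw":0.03,"linear":[-0.049,0.0039,-0.0341],"delta_rot":[0,0,0]},{"jaw":0.03,"linear":[-0.0554,0.0044,-0.0415],"delta_rot":[0,0,0]},{"jaw":0.03,"linear":[-0.0554,0.0044,-0.0415],"delta_rot":[0,0,0]}]}}

```text
t: 5.08
position: [0.4557, 0.1758, 0.1233]
tcp_rot: [-3.139, -0.212, -0.079]
ft_force: [-7.8, 4.4, 7.5]
opening: 0.0353
```

Emit:
{"op": "step_arm", "data": {"rows": [{"jaw":0.03,"linear":[-0.006,0.0004,-0.0079],"delta_rot":[0,0,0]},{"jaw":0.03,"linear":[-0.0113,0.0008,-0.0161],"delta_rot":[0,0,0]},{"jaw":0.03,"linear":[-0.0161,0.0012,-0.0248],"delta_rot":[0,0,0]},{"jaw":0.03,"linear":[-0.0202,0.0015,-0.0337],"delta_rot":[0,0,0]},{"jaw":0.03,"linear":[-0.0229,0.0018,-0.0405],"delta_rot":[0,0,0]},{"jaw":0.03,"linear":[-0.0252,0.0019,-0.0475],"delta_rot":[0,0,0]},{"jaw":0.03,"linear":[-0.0269,0.0021,-0.0535],"delta_rot":[0,0,0]},{"jaw":0.03,"linear":[-0.0269,0.0021,-0.0535],"delta_rot":[0,0,0]}]}}

```text
t: 6.08
position: [0.4282, 0.1781, 0.0693]
tcp_rot: [-3.138, -0.211, -0.079]
ft_force: [-3.4, 5.6, 1.8]
opening: 0.0353
```

Emit:
{"op": "step_arm", "data": {"rows": [{"jaw":0.03,"linear":[-0.0007,0,-0.003],"delta_rot":[0,0,0]},{"jaw":0.03,"linear":[-0.0014,0.0001,-0.006],"delta_rot":[0,0,0]},{"jaw":0.03,"linear":[-0.0014,0.0001,-0.006],"delta_rot":[0,0,0]}]}}

```text
t: 6.45
position: [0.4265, 0.1782, 0.0631]
tcp_rot: [-3.138, -0.211, -0.079]
ft_force: [-0.6, 4.6, -0.1]
opening: 0.0353
```

Emit:
{"op": "step_arm", "data": {"rows": [{"jaw":0.03,"linear":[-0.0004,0,-0.0015],"delta_rot":[0,0,0]},{"jaw":0.03,"linear":[-0.0004,0,-0.0015],"delta_rot":[0,0,0]}]}}

```text
t: 6.7
position: [0.4262, 0.1783, 0.0617]
tcp_rot: [-3.138, -0.212, -0.079]
ft_force: [-0.0, 3.2, 3.2]
opening: 0.0352
```

Emit:
{"op": "step_arm", "data": {"rows": [{"jaw":0.03,"linear":[-0.0004,0,-0.002],"delta_rot":[0,0,0]},{"jaw":0.03,"linear":[-0.0004,0,-0.002],"delta_rot":[0,0,0]}]}}

```text
t: 6.95
position: [0.4257, 0.1783, 0.0596]
tcp_rot: [-3.138, -0.212, -0.079]
ft_force: [-2.1, 4.3, 1.8]
opening: 0.0351
```

```bash
python3 - <<'E'
from bench import *
import cv2,numpy as np
a=get_image("wrist")["img"][:,:,::-1];s=get_image("scene")["img"][170:320,270:430,::-1]
cv2.imwrite("pics/w3.png",np.hstack([cv2.resize(a,(400,300)),cv2.resize(s,(320,300),interpolation=cv2.INTER_CUBIC)]))
st=read_state();print(st["position"],st["ft_force"],st["opening"])
E
```

```text
[0.42571999 0.17827955 0.05963501] [-0.99532715  4.35367305  2.48019468] 0.035206802900956964
```

View pics/w3.png

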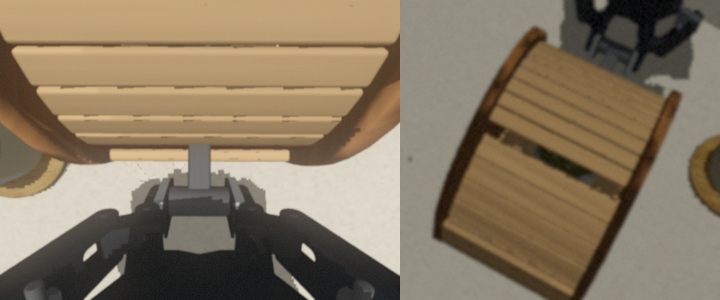

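The wrist view shows the bar held at (200,200) and the cover almost down on the front wall. The scene crop shows the slats at the front. There is no stop force yet, so I'll keep going in small steps.

Emit:
{"op": "step_arm", "data": {"rows": [{"jaw":0.03,"linear":[-0.0003,0,-0.002],"delta_rot":[0,0,0]},{"jaw":0.03,"linear":[-0.0003,0,-0.002],"delta_rot":[0,0,0]}]}}

```text
t: 7.3
position: [0.4253, 0.1783, 0.0575]
tcp_rot: [-3.138, -0.211, -0.079]
ft_force: [-1.8, 4.0, 2.2]
opening: 0.0354
```

Emit:
{"op": "step_arm", "data": {"rows": [{"jaw":0.03,"linear":[-0.0003,0,-0.002],"delta_rot":[0,0,0]},{"jaw":0.03,"linear":[-0.0003,0,-0.002],"delta_rot":[0,0,0]}]}}

```text
t: 7.55
position: [0.4253, 0.1784, 0.057]
tcp_rot: [-3.138, -0.212, -0.079]
ft_force: [-14.2, -1.1, 23.0]
opening: 0.0349
```

There is a firm stop at about 23 N with no further travel. I'll release and back off along the tool axis.

Emit:
{"op": "step_arm", "data": {"rows": [{"jaw":0.03,"linear":[0,0,0.0],"delta_rot":[0,0,0]},{"jaw":0.07,"linear":[0,0,0],"delta_rot":[0,0,0]},{"jaw":0.07,"linear":[0,0,0],"delta_rot":[0,0,0]},{"jaw":0.07,"linear":[0,0,0],"delta_rot":[0,0,0]},{"jaw":0.07,"linear":[-0.005,0,0.02],"delta_rot":[0,0,0]},{"jaw":0.07,"linear":[-0.012,0,0.05],"delta_rot":[0,0,0]},{"jaw":0.07,"linear":[-0.022,0,0.09],"delta_rot":[0,0,0]},{"jaw":0.07,"linear":[-0.03,0,0.13],"delta_rot":[0,0,0]},{"jaw":0.07,"linear":[-0.03,0,0.17],"delta_rot":[0,0,0]},{"jaw":0.07,"linear":[-0.03,0,0.17],"delta_rot":[0,0,0]}]}}

```text
t: 8.8
position: [0.396, 0.1787, 0.2301]
tcp_rot: [-3.136, -0.216, -0.079]
ft_force: [0.0, 0.3, -0.6]
opening: 0.0701
```

```bash
python3 - <<'E'
from bench import *
from h import *
import cv2
d=get_image("wrist");s=get_image("scene");np.savez("pics/w4.npz",**d)
b,_=target(12,12,0);u=np.array([-np.sin(YAW),np.cos(YAW),0])
a=d["img"][:,:,::-1].copy()
for k in(-1,0,1):
    p=proj(d,b+k*.018*u);print(p);cv2.circle(a,tuple(int(v) for v in p),2,(0,0,255),-1)
cv2.imwrite("pics/w4.png",np.hstack([cv2.resize(a,(480,360)),cv2.resize(s["img"][170:320,280:413,::-1],(320,360),interpolation=cv2.INTER_CUBIC)]))
st=read_state();print(st["t"],st["position"],st["ft_force"],st["opening"])
E
```

```text
[296.47375302 198.97567991]
[278.20887658 198.95218297]
[259.95494703 198.92870011]
8.9 [0.39526679 0.17833675 0.22651897] [-0.31084735 -0.08842989 -0.33465217] 0.07014562443454476
```

View pics/w4.png

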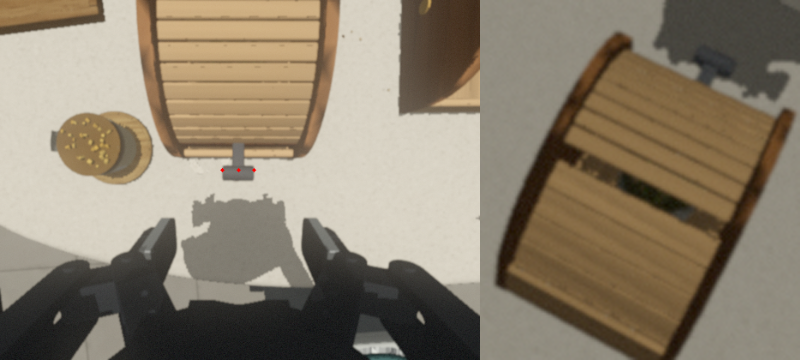

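The bar is at about (278,202) in the wrist view, next to the point predicted for shut (278,199). In the scene crop it is at (713,62), and the cover is at the front. I'll triangulate the handle height and check the front edge from the top camera.

```bash
python3 - <<'E'
from bench import *
from h import *
import cv2
s=np.load("pics/scene0.npz");d=np.load("pics/w4.npz")
X=tri((s,(376.8,195.8)),(d,(277.7,201.8)));print(X,proj(s,X),proj(d,X))
b,_=target(12,12,0);print("pred shut",b,proj(s,b))
t=get_image("top")["img"][:,:,::-1]
w=d["img"][140:230,180:380,::-1]
cv2.imwrite("pics/t5.png",np.vstack([cv2.resize(t[110:260,150:420],(720,400)),cv2.resize(w,(720,200*1))][:1]+[cv2.resize(w[20:75],(720,198),interpolation=cv2.INTER_CUBIC)]))
E
```

```text
[0.42157767 0.1788     0.07395178] [376.48676808 195.68860287] [276.99695259 201.86534738]
pred shut [0.42450635 0.17732099 0.07931555] [375.9637129  195.11100141]
```

View pics/t5.png

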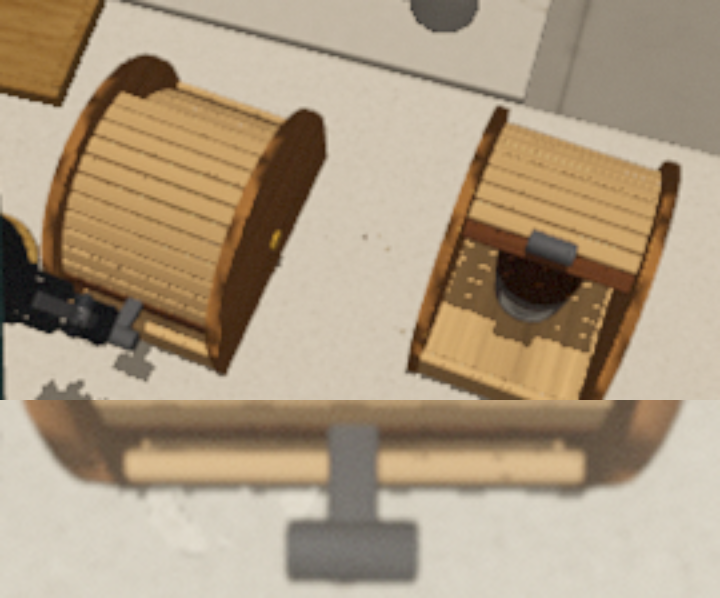

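The left cover is down on its front wall. The right cover with the chocolate is still open where it stood, with its handle at about (550,247) in this crop. The gripper is clear, so I'm handing in.

```bash
python3 -c "
from bench import *
s=read_state();print(s['t'],s['ft_force'],s['opening']);print(close_job())"
```

```text
8.95 [-0.05341219  0.4393239  -0.53878164] 0.07009469158859155
the job is handed in; nothing more can be done
None
```

The pistachio case's cover is rolled down and shut, and I let go of it and handed the job in at about 9 s. I pinched its handle by the ends and rolled it down until it stopped moving at about 23 N. I then opened the gripper and backed the arm about 0.17 m clear.

- **Pistachio cover:** the top and wrist pictures show its front edge on the low front wall. The handle came out at about 74 mm high by triangulation against the stated 79 mm. I put that down to measurement error and relied on the firm stop.
- **Chocolate cover:** the last top picture shows it still open, where it stood.
- **Pistachio dessert:** it is now mostly hidden, and I did not measure its position again. Nothing in the forces suggested the cover touched it.
- **Rear gap:** with the cover shut, a narrow gap shows between the slats and the rear part of the case. It lies behind the trailing edge of the cover, so closing further would not have covered it.

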